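Clear the scribe-and-snap board

ROBOT

A 7-joint arm with a two-finger parallel gripper is mounted at the origin on a cart in front of the work surface, level with it; the furniture and walls round the work are solid. World frame = base frame: x ahead of the robot, y to its left, z up, the work surface at z = 0. Lengths are in m, angles in rad, forces in N, time in s.
With the tool pointing down it reaches from about 0.425 to 0.925 m from the base axis. Payload 6.8 kg.
Tool frame: the origin (TCP) lies at the very end of the fingers, on their centre line; the grasp point (between the pads) lies bot.tcp_to_grasp behind it (bot.tcp_to_grasp is the distance from the TCP to the grasp point, in m); z points along the fingers, y is the line along which they close (so a half turn about z gives the same grasp; the last joint's range is limited). The gripper opens to 85 mm and grips with 20 to 120 N. Pads are 22 mm wide; open, the fingers measure 114 mm over their backs; the gripper's body (76 mm by 85 mm) begins 54 mm behind the grasp point. The pads swing forward as they close: fully open they stand 13 mm farther back than shut.
Start: joints at [-1.358, 0.477, 0.022, 1.555, -0.011, 1.109, -0.083], TCP at [0.213, 0.641, 0.231] pointing down, gripper open.
Joint ranges: [-2.96, 2.96], [-0.34, 2.1], [-1.41, 1.46], [0.24, 2.44], [-1.37, 4.51], [0.17, 1.92], [-2.96, 2.96]. Speed limits (rad/s): [2.39, 2.39, 3.14, 3.14, 3.14, 3.14, 3.14].

INTERFACE

Orientations are given as a unit quaternion [w, x, y, z].
In Python, from station import bot gives the robot as it stands.
- The arm moves only by the tool servo_tool, never from a script. Its argument "motion" is a list that holds one entry, the list of rows, each a list of 7 numbers: the shift along the tool's x, y, z in m, then the turn, a rotation vector about the tool's x, y, z in units of 5 degrees (1.0 is 5 degrees), then the opening, from 0 (shut) to 1 (fully open). A call has 1 to 20 rows; each row is the pose to reach, as a shift and turn from the pose commanded when the call began, along the tool's axes at that moment; what a row does not reach only later rows make up. A row lasts 1/12 s, in which the tool goes at most 41.7 mm and 7.16 degrees, less where a joint would pass 70% of its speed; a pose out of reach is approached as far as the arm can. A call with a gripper value outside its range is refused whole. The fingers move at their own pace and stop on an object; "grip_force" is the grip in N (left out, the last holds). Time passes only in rows, so rows that repeat a pose let the fingers close. It gives the time, the measured TCP pose, the force, the opening and the grip force at its end, in the units of the state.
- bot.get_obs(): the state, without advancing time (a new reading comes with each control period).
- bot.read_camera(name): name is "scene" or "top" or "wrist"; returns a dict with "img" (384x512x3 uint8, red, green, blue), "K" (3x3 intrinsics, pixels), "k1" (the pictures are not rectified: a ray, as slopes to the right and down, at radius r is drawn at 1 + k1 r^2 times it, then the intrinsics apply), "pose" (4x4, takes a point from camera to world coordinates). Camera axes: x right, y down, z forward; pixel columns grow to the right and rows downward; lengths in m; the calibration is good to about 2 mm. A picture is of the moment at which its call begins. There is no depth.
- bot.hand_in(): hands the job in; it is judged then, once.
The state is a dict: "t": time; "q": joint angles; "joint_vel": joint speeds; "joint_torque": joint torques, N m; "eef_pos": TCP position; "tool_rot": TCP orientation; "contact_force": force on the tool from outside, world axes, zero at the start; "torque": the same for the moment, N m; "gripper_width": opening from 0.0 (shut) to 1.0 (fully open); "grasp_force": force on a finger pad.
Only numpy, scipy, OpenCV 4.12 (cv2) and the standard library are available. Lean on these libraries where they do the work, as an engineer would, in place of code of your own. Each camera call takes 0.05 s, during which the arm holds its last target. There are 200 camera calls.

TASK

First pull the catch drawer of the scribe-and-snap board right out. Then take the scraper block from its rest and wipe all six ceramic pieces off the plate over its open front edge, so that they drop into the drawer; they are sharp, so never touch them with the fingers. Finish with the scraper standing in its rest again, the drawer pushed fully home with all six pieces in it, and the dish, forceps and marker left where they are.

Things in the scene. Friction and masses are not known exactly. Their poses are not given: they have to be found in the camera images.
- snap_board: Fixed grey scribe-and-snap board, 180 x 164 mm (x, y). Origin: centre of its underside. z up; -x points to its open front edge (x = -90 mm), where the drawer comes out. Its top is a dark steel plate 56 mm up, with 14 mm high aluminium fences along both sides (inner faces y = +-64 mm) and the back (inner face x = +80 mm). The pieces start between x = -77 and +45 mm; behind them it is free.
- plate_edge (a point): Middle of the plate's open front edge, on the plate's top surface (board frame x = -90, y = 0, z = 56 mm). Axes as the board's.
- catch_drawer (a joint): The catch drawer under the plate's front edge, in m: 0 = fully home, 0.09 = out to its stop. It slides along the board's -x, may start up to 15 mm open, has about 2 N of friction and stays where it is left. Fully out, it is open to the sky from the plate's edge to 92 mm beyond it, 132 mm wide. Its rim is 40 mm, its front panel (164 mm wide) 43 mm above the worktop.
- drawer_floor (a point): Centre of the inside floor of the catch drawer (moves with it); the inside is 112 mm long (x), 132 mm wide (y) and 30 mm deep. Axes as the board's.
- drawer_lug (a point): Grip point of the drawer's black finger lug (moves with it), 34 mm above the worktop. The lug sticks out 33 mm from the middle of the front panel along the board's -x, is 16 mm wide (board's y, both sides free) and spans heights 16 to 42 mm; the point lies in its middle plane, 15 mm short of its outer end. Axes as the board's.
- scraper: Loose scraper block, 0.15 to 0.31 kg, in its rest at the start; same either way round. Origin: underside centre of its lip, z up. Black lip 10 mm thick (x), 118 mm long (y), z = 0 to 14 mm; aluminium block 32 x 118 mm, z = 14 to 36; black grip rib 18 mm thick (x), 70 mm long (y), z = 36 to 76. It wipes along its x and fits between the board's fences with 5 mm to spare at each end.
- scraper_rest: Fixed grey rest on the worktop, left or right of the board, 46 x 144 mm (x, y). Origin: centre of its underside, z up. The scraper's aluminium block sits on its two rails (tops 20 mm up), the lip hangs in the 18 mm wide slot between them; end cheeks, 126 mm apart, rise to 30 mm. Seated, the scraper is upright, its origin 6 mm above this origin, y along y, with 4 mm of play each way.
- offcut_1: Sharp snapped-off piece of white ceramic, a four-sided piece about 26 x 17 mm, 5 mm thick, lying loose on the plate. Origin: middle of its underside. Axes: z up when it lies as at the start; x and y in its plane.
- offcut_2: Sharp snapped-off piece of white ceramic, a triangle about 24 x 22 mm, 5 mm thick, lying loose on the plate. Origin: middle of its underside. Axes: z up when it lies as at the start; x and y in its plane.
- offcut_3: Sharp snapped-off piece of white ceramic, a five-sided piece about 22 x 20 mm, 5 mm thick, lying loose on the plate. Origin: middle of its underside. Axes: z up when it lies as at the start; x and y in its plane.
- offcut_4: Sharp snapped-off piece of white ceramic, a four-sided piece about 26 x 18 mm, 5 mm thick, lying loose on the plate. Origin: middle of its underside. Axes: z up when it lies as at the start; x and y in its plane.
- offcut_5: Sharp snapped-off piece of white ceramic, a square piece with one skewed side, about 20 x 20 mm, 5 mm thick, lying loose on the plate. Origin: middle of its underside. Axes: z up when it lies as at the start; x and y in its plane.
- offcut_6: Sharp snapped-off piece of white ceramic, a four-sided piece about 23 x 19 mm, 5 mm thick, lying loose on the plate. Origin: middle of its underside. Axes: z up when it lies as at the start; x and y in its plane.
- spare_dish: Bystander: a loose 93 mm culture dish, 18 mm high, standing on the worktop on the side of the board away from the rest. Origin: centre of its underside.
- forceps: Bystander: loose steel forceps, 127 x 61 x 5 mm, lying near the worktop's front edge. Origin: centre of the underside.
- marker: Bystander: a loose marker pen, 135 mm long, 17 mm thick, lying near the worktop's front edge. Origin: centre of the underside.
There are look-alikes about, which are no part of the job. Of the things like the scraper_rest, leave any that is yellow; of the rest the larger one is meant.

How it is judged:
By the outcome, as a careful person would: the job done as asked, in the order asked, and still so for the second after the job is handed in, with the robot touching nothing.
It also fails if it takes over 72 s, if anything falls off the work surface, if the arm or the gripper's body presses on something with over 40 N, if the wrist force passes 120 N, or if a joint passes its speed limit or range.

## Working session

There is one attempt and no reset: what is moved stays moved. The work goes in short steps, Python scripts to look and compute and a tool call to move; the robot and the scene stay as the last step left them, time stands still between calls to the robot, and variables do not carry over. Pictures are saved under pics/ and viewed, at most 10 in all, crops included, and the job is handed in when it is done.

Besides the shell and the picture viewer there is one more tool, called as name([rows], argument=value, ...), one row to a line, values as JSON. servo_tool: Moves the arm, as the interface text tells. Its arguments: {"type":"object","properties":{"motion":{"type":"array"},"grip_force":{"type":"number"}},"required":["motion"]}

```bash
mkdir -p pics; ls; cat > h.py <<'E'
import numpy as np, cv2
from station import bot
def cam(n):
    c=bot.read_camera(n); return c
def save(c,f,crop=None,s=1):
    im=c["img"][:,:,::-1]
    if crop: x0,y0,x1,y1=crop; im=im[y0:y1,x0:x1]
    cv2.imwrite("pics/"+f,cv2.resize(im,None,fx=s,fy=s,interpolation=cv2.INTER_CUBIC))
def ray(c,uv):
    uv=np.atleast_2d(np.float64(uv)); K=c["K"]
    p=cv2.undistortPoints(uv[:,None],K,np.array([c["k1"],0,0,0.]))[:,0]
    d=np.c_[p,np.ones(len(p))]@c["pose"][:3,:3].T
    return c["pose"][:3,3],d
def onz(c,uv,z):
    o,d=ray(c,uv); return o+d*((z-o[2])/d[:,2])[:,None]
def proj(c,P):
    P=np.atleast_2d(np.float64(P)); T=np.linalg.inv(c["pose"]); q=P@T[:3,:3].T+T[:3,3]
    s=q[:,:2]/q[:,2:]; s=s*(1+c["k1"]*(s**2).sum(1))[:,None]
    return s@c["K"][:2,:2].T+c["K"][:2,2]
E
python3 - <<'E'
from h import *
a=[]
for n in("top","scene"):
    c=cam(n); np.save(n+".npy",c,allow_pickle=True); save(c,n+".png",None,1.5); print(n,c["pose"].round(3).tolist(),c["K"].round(1).tolist(),c["k1"])
o=bot.get_obs(); print(o, bot.tcp_to_grasp)
E
```

```text
pics
top [[-0.015, -0.98, 0.2, 0.169], [-1.0, 0.014, -0.007, 0.217], [0.004, -0.2, -0.98, 1.609], [0.0, 0.0, 0.0, 1.0]] [[395.2, 0.0, 253.9], [0.0, 395.2, 196.3], [0.0, 0.0, 1.0]] -0.12005704028009091
scene [[0.562, -0.583, 0.586, -0.451], [-0.827, -0.38, 0.415, -0.491], [-0.02, -0.718, -0.696, 1.208], [0.0, 0.0, 0.0, 1.0]] [[463.5, 0.0, 254.2], [0.0, 463.5, 194.4], [0.0, 0.0, 1.0]] -0.16543233393216814
{'t': 0.1, 'q': array([-1.35806469,  0.47773098,  0.02232033,  1.55633053, -0.01147567,
        1.10930514, -0.0831125 ]), 'joint_vel': array([ 0.0002215 , -0.00155039, -0.0004231 , -0.00314695,  0.00034021,
       -0.00108012, -0.00043342]), 'joint_torque': array([ 3.69287009e-03, -5.97759783e+01,  1.61335710e+00, -2.81953651e+01,
        1.28356065e-02,  5.12910701e-03,  3.09969053e-06]), 'eef_pos': array([0.21270269, 0.6400569 , 0.23042274]), 'tool_rot': array([-6.61719209e-05,  1.59709677e-01,  9.87163685e-01, -8.20340767e-04]), 'contact_force': array([ 0.17041551, -0.2402386 , -0.03762312]), 'torque': array([-0.01621907, -0.02188742, -0.01639306]), 'grasp_force': 0.0, 'gripper_width': 0.9957417520974824} 0.0187
```

View pics/top.png

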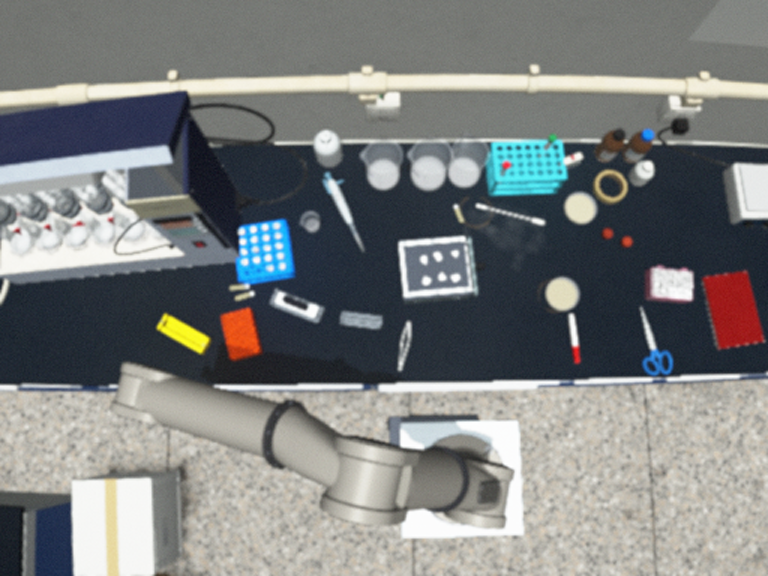

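View pics/scene.png

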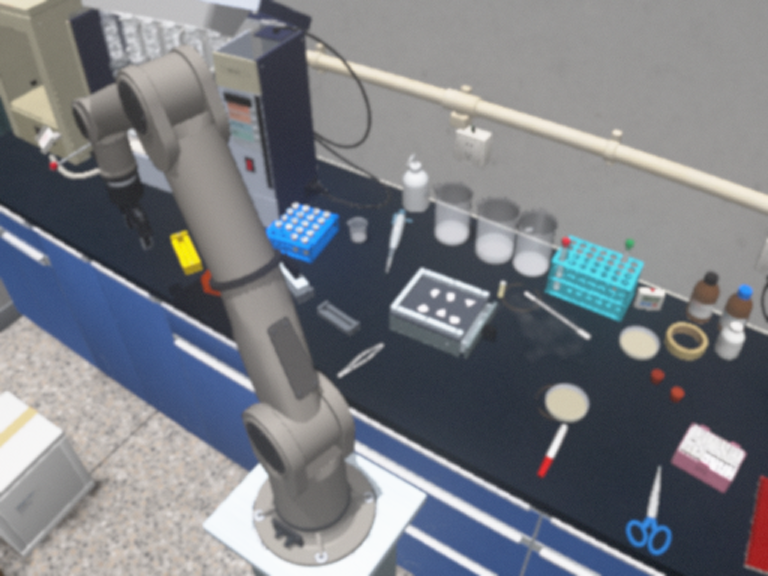

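The top view (1.5x) shows the board at (438,267). Things like the scraper rest are:
- a yellow block at (183,333), to be left alone
- a small grey empty rest at (361,320)
- a larger light rest holding a black-ribbed block at (297,305), which is my choice

The dish could be (560,295) or (580,208). The forceps are at (405,345) and the marker at (574,338). Next I check the choice in a close crop.

```bash
python3 - <<'E'
from h import *
t=np.load("top.npy",allow_pickle=True).item(); s=np.load("scene.npy",allow_pickle=True).item()
a=cv2.resize(t["img"][145:235,155:345,::-1],None,fx=4.2,fy=4.2,interpolation=cv2.INTER_CUBIC)
cv2.imwrite("pics/c1.png",a[:380])
for n,p,z in(("board",(438,267),.056),("rest",(297,305),.03),("drawerR",(475,267),.04),("small",(361,320),.02)):
    print(n,onz(t,np.array(p)/1.5,z).round(3))
E
```

```text
board [[0.56  0.049 0.056]]
rest [[0.466 0.433 0.03 ]]
drawerR [[ 0.563 -0.054  0.04 ]]
small [[0.424 0.26  0.02 ]]
```

View pics/c1.png

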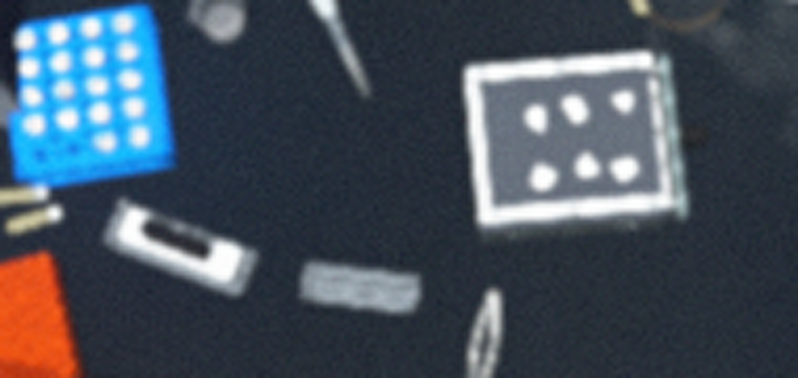

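The crop confirms it. The white, black-ribbed scraper sits in the larger grey rest at crop (180,248), and the empty grey rest at (360,287) is smaller. The board's open front faces image right (world −y), with the lug at (698,135).

```bash
cat >> h.py <<'E'
from scipy.spatial.transform import Rotation as R
def tool():
    o=bot.get_obs(); q=o["tool_rot"]; return o["eef_pos"],R.from_quat([q[1],q[2],q[3],q[0]])
def down(phi): # tool z down, tool y at world heading phi
    y=np.array([np.cos(phi),np.sin(phi),0]); z=np.array([0,0,-1.]); return R.from_matrix(np.c_[np.cross(y,z),y,z])
def plan(P,phi):
    p,r=tool(); rel=r.inv()*down(phi)
    print("shift",r.inv().apply(np.array(P)-p).round(4),"turn",(np.degrees(rel.as_rotvec())/5).round(2))
E
python3 - <<'E'
from h import *
t=np.load("top.npy",allow_pickle=True).item()
f=lambda pts:np.array(pts)/4.2+[155,145]
B=onz(t,f([(468,68),(655,55),(482,222),(672,206)]),.07); print(B.round(3))
d=B[0]-B[1]; print("board x heading",np.degrees(np.arctan2(d[1],d[0])))
d=B[2]-B[3]; print(np.degrees(np.arctan2(d[1],d[0])))
S=onz(t,f([(147,228),(210,250)]),.082);d=S[0]-S[1]; print(S.round(3),np.degrees(np.arctan2(d[1],d[0])))
print("lug",onz(t,f([(698,135)]),.042).round(3))
c=cam("wrist"); p,r=tool(); print("cam in tool", r.inv().apply(c["pose"][:3,3]-p).round(3)); print((r.as_matrix().T@c["pose"][:3,:3]).round(3), c["K"][0,0])
for P,ph in(([.56,-.0,.34],np.pi/2),([.46,.43,.34],np.radians(75))): plan(P,ph)
E
```

```text
[[ 0.628  0.152  0.07 ]
 [ 0.639 -0.03   0.07 ]
 [ 0.477  0.142  0.07 ]
 [ 0.49  -0.039  0.07 ]]
board x heading 93.45619799808917
94.0767688735389
[[0.473 0.458 0.082]
 [0.451 0.398 0.082]] 69.89000188409182
lug [[ 0.566 -0.073  0.042]]
cam in tool [ 0.07   0.001 -0.142]
[[-0.001 -0.961 -0.277]
 [ 1.    -0.001 -0.002]
 [ 0.002 -0.277  0.961]] 327.7746476072888
shift [-0.5315 -0.4981 -0.1087] turn [-0.02 -0.   -3.68]
shift [-0.301  -0.1216 -0.1092] turn [-0.02  0.   -0.68]
```

```bash
python3 - <<'E'
from h import *
plan([.46,.42,.33],np.radians(40))
E
```

```text
shift [-0.3041 -0.1311 -0.0992] turn [-0.01  0.01  6.32]
```

servo_tool([
  [[-0.03,-0.013,-0.03,0,0,0.6,1],[-0.06,-0.026,-0.06,0,0,1.3,1],[-0.09,-0.04,-0.1,0,0,1.9,1],[-0.12,-0.052,-0.1,0,0,2.5,1],[-0.15,-0.065,-0.1,0,0,3.2,1],[-0.18,-0.078,-0.1,0,0,3.8,1],[-0.21,-0.092,-0.1,0,0,4.5,1],[-0.24,-0.105,-0.1,0,0,5.1,1],[-0.27,-0.118,-0.1,0,0,5.7,1],[-0.3,-0.13,-0.1,0,0,6.3,1],[-0.304,-0.131,-0.1,0,0,6.3,1],[-0.304,-0.131,-0.1,0,0,6.3,1]],
])

```text
t: 1.15
eef_pos: [0.4624, 0.4177, 0.3312]
tool_rot: [0.001, 0.424, 0.906, -0.0]
contact_force: [-0.7, -0.3, -0.3]
gripper_width: 1.001
grasp_force: 0.0
```

```bash
python3 - <<'E'
from h import *
c=cam("wrist"); np.save("w1.npy",c,allow_pickle=True); save(c,"w1.png",None,1.5)
plan([.55,.05,.36],np.radians(3.8))
E
```

```text
shift [-0.3408 -0.1693 -0.0289] turn [-0.01  0.    7.25]
```

View pics/w1.png

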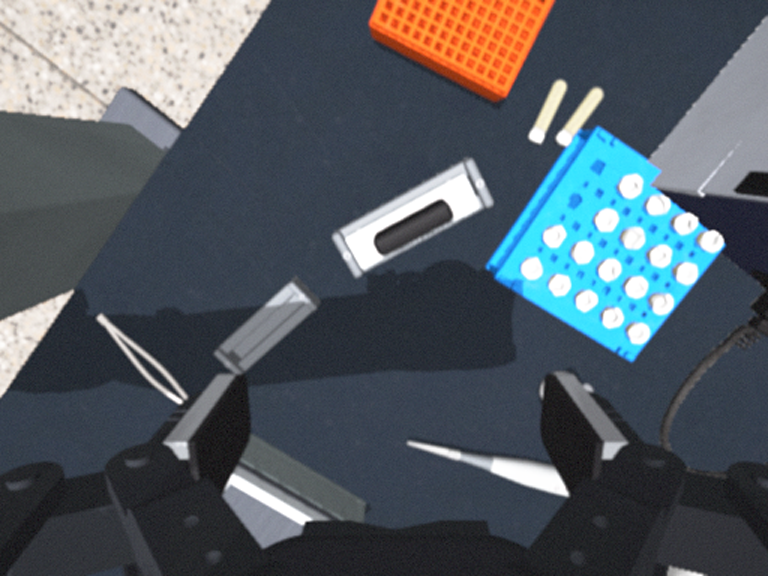

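The wrist view shows the scraper, white with its black rib at (413,227), in the grey rest running from (345,255) to (482,180). The smaller decoy rest is at (268,325).

```bash
cat > m.py <<'E'
from h import *
def scraper(c,zt=.042,near=None):
    g=c["img"]; hsv=cv2.cvtColor(g,cv2.COLOR_RGB2HSV)
    m=((hsv[...,2]>195)&(hsv[...,1]<40)).astype(np.uint8)
    n,L,S,C=cv2.connectedComponentsWithStats(m)
    P=proj(c,[*near,zt])[0]
    k=min([i for i in range(1,n) if S[i,4]>300],key=lambda i:np.hypot(*(C[i]-P)))
    ys,xs=np.where(L==k); w=onz(c,np.c_[xs,ys],zt)[:,:2]
    h=cv2.convexHull((w*1000).astype(np.float32)); return cv2.minAreaRect(h),S[k]
def dark(c,near,z,rad=60,lim=60):
    g=c["img"].max(2); P=proj(c,[*near,z])[0]
    m=(g<lim).astype(np.uint8)
    n,L,S,C=cv2.connectedComponentsWithStats(m)
    k=L[int(P[1]),int(P[0])]; ys,xs=np.where(L==k); w=onz(c,np.c_[xs,ys],z)[:,:2]
    return cv2.minAreaRect(cv2.convexHull((w*1000).astype(np.float32))),S[k]
E
python3 - <<'E'
from m import *
c=np.load("w1.npy",allow_pickle=True).item()
print(scraper(c,.042,(.462,.428))); print(dark(c,(.462,.428),.082))
E
```

```text
(((462.3605651855469, 433.61578369140625), (128.44998168945312, 41.890480041503906), 68.29090118408203), array([ 223,  109,   98,   74, 1996], dtype=int32))
(((505.880615234375, 350.8641662597656), (742.7769165039062, 503.8272399902344), 39.80156707763672), array([     0,      0,    512,    384, 147376], dtype=int32))
```

servo_tool([
  [[-0.03,-0.015,-0.01,0,0,0.6,1],[-0.06,-0.03,-0.02,0,0,1.3,1],[-0.09,-0.045,-0.03,0,0,1.9,1],[-0.12,-0.06,-0.03,0,0,2.5,1],[-0.15,-0.075,-0.03,0,0,3.2,1],[-0.18,-0.09,-0.03,0,0,3.8,1],[-0.21,-0.105,-0.03,0,0,4.5,1],[-0.24,-0.12,-0.03,0,0,5.1,1],[-0.27,-0.135,-0.03,0,0,5.8,1],[-0.3,-0.15,-0.03,0,0,6.5,1],[-0.33,-0.165,-0.03,0,0,7.1,1],[-0.34,-0.17,-0.03,0,0,7.25,1],[-0.34,-0.17,-0.03,0,0,7.25,1]],
])

```text
t: 2.28
eef_pos: [0.5493, 0.0487, 0.3614]
tool_rot: [0.0, 0.684, 0.729, -0.0]
contact_force: [-0.1, -0.4, 0.6]
gripper_width: 0.998
grasp_force: 0.0
```

```bash
python3 - <<'E'
from m import *
c=cam("wrist"); np.save("w2.npy",c,allow_pickle=True); save(c,"w2.png",None,1.5)
print(proj(c,[[.566,-.073,.042]])*1.5)
E
```

```text
[[403.39991909 350.78834442]]
```

View pics/w2.png

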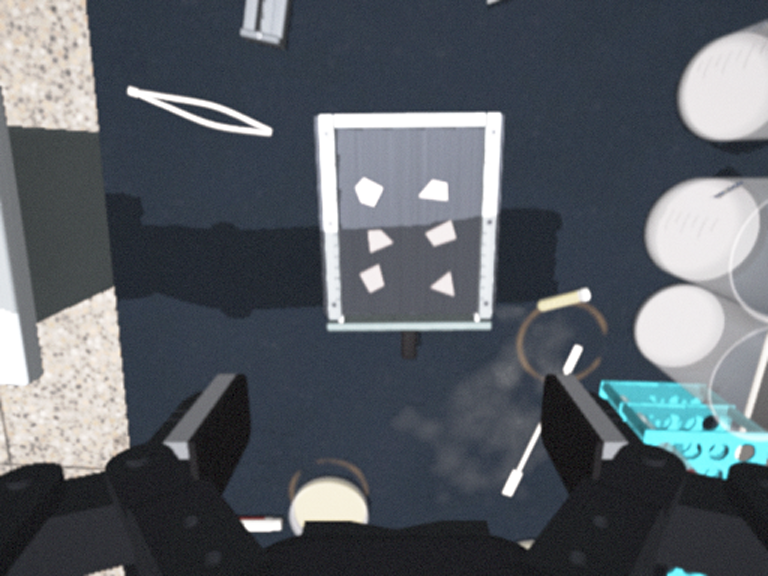

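The wrist view shows the board at (410,220) with its front at the bottom. The six pieces are on the plate, the drawer panel runs along y≈327, and the lug spans (409,333) to (409,357). The dish is at (328,515).

```bash
python3 - <<'E'
from m import *
c=np.load("w2.npy",allow_pickle=True).item()
U=lambda p:np.array(p)/1.5
B=onz(c,U([(317,115),(502,113)]),.07); print(B.round(4), np.linalg.norm(B[0]-B[1]))
I=onz(c,U([(334,128),(485,127),(340,316),(480,315)]),.056);print("inner plate",I.round(4))
P=onz(c,U([(328,328),(492,327)]),.043);print("panel",P.round(4),np.linalg.norm(P[0]-P[1]))
for Q in(B,I[:2],P):
    d=Q[1]-Q[0]; print("y-axis->x heading",np.degrees(np.arctan2(d[1],d[0]))+90)
# lug blob
x0,y0=[int(v) for v in U((385,333))];sub=c["img"][y0:y0+22,x0:x0+34].max(2)
print(sub[::2,::2])
m=(sub<28); ys,xs=np.where(m); print("lug z.042",onz(c,[[409/1.5,334/1.5],[409/1.5,357/1.5],[402/1.5,345/1.5],[416/1.5,345/1.5]],.042).round(4))
E
```

```text
[[0.4789 0.1445 0.07  ]
 [0.6319 0.1557 0.07  ]] 0.15341186868750142
inner plate [[ 0.4916  0.1357  0.056 ]
 [ 0.6216  0.1447  0.056 ]
 [ 0.5022 -0.035   0.056 ]
 [ 0.6363 -0.0256  0.056 ]]
panel [[ 0.4894 -0.0529  0.043 ]
 [ 0.6522 -0.0416  0.043 ]] 0.16320483839921895
y-axis->x heading 94.16536975184354
y-axis->x heading 93.94226752532256
y-axis->x heading 93.94605266683469
[[72 75 70 69 73 70 51 65 63 61 47 51 52 70 70 70 76]
 [76 74 73 75 74 74 52 61 69 61 54 54 55 76 73 75 75]
 [77 74 76 75 76 74 50 60 67 60 47 51 63 75 76 74 74]
 [75 75 75 79 76 81 54 61 63 60 56 50 56 71 73 74 74]
 [72 74 75 77 73 74 49 62 64 58 45 57 65 79 77 73 75]
 [75 76 76 77 76 73 54 62 64 60 48 71 71 77 79 78 75]
 [76 78 76 76 74 69 48 62 57 55 48 65 78 77 75 72 76]
 [79 75 73 74 77 71 51 62 57 58 44 65 77 74 76 80 77]
 [75 74 76 78 77 76 58 58 56 58 58 76 77 80 76 77 74]
 [76 74 75 81 76 76 75 77 72 69 72 73 74 80 72 79 78]
 [71 78 77 78 77 77 76 73 76 78 77 80 75 75 76 76 75]]
lug z.042 [[ 0.5704 -0.0546  0.042 ]
 [ 0.5721 -0.0794  0.042 ]
 [ 0.5642 -0.0668  0.042 ]
 [ 0.5783 -0.0659  0.042 ]]
```

```bash
python3 - <<'E'
from m import *
c=np.load("w2.npy",allow_pickle=True).item()
print("dish",onz(c,np.array([(328,515)])/1.5,.018).round(3))
plan([.5714,-.065,.11],np.radians(4)); plan([.5714,-.065,.018],np.radians(4))
E
```

```text
dish [[ 0.492 -0.297  0.018]]
shift [-0.1179  0.0145  0.2511] turn [-0.   -0.01 -0.02]
shift [-0.1179  0.0146  0.3431] turn [-0.   -0.01 -0.02]
```

servo_tool([
  [[-0.02,0.003,0.03,0,0,0,0.6],[-0.05,0.006,0.06,0,0,0,0.6],[-0.075,0.01,0.1,0,0,0,0.6],[-0.1,0.0145,0.14,0,0,0,0.6],[-0.118,0.0145,0.18,0,0,0,0.6],[-0.118,0.0145,0.22,0,0,0,0.6],[-0.118,0.0145,0.25,0,0,0,0.6],[-0.118,0.0145,0.28,0,0,0,0.6],[-0.118,0.0145,0.31,0,0,0,0.6],[-0.118,0.0145,0.33,0,0,0,0.6],[-0.118,0.0145,0.343,0,0,0,0.6],[-0.118,0.0145,0.343,0,0,0,0.6],[-0.118,0.0145,0.343,0,0,0,0.0],[-0.118,0.0145,0.343,0,0,0,0.0],[-0.118,0.0145,0.343,0,0,0,0.0],[-0.118,0.0145,0.343,0,0,0,0.0],[-0.118,0.0145,0.343,0,0,0,0.0],[-0.118,0.0145,0.343,0,0,0,0.0]],
], grip_force=30)

```text
t: 3.83
eef_pos: [0.5706, -0.0656, 0.0197]
tool_rot: [-0.001, 0.683, 0.731, -0.0]
contact_force: [-4.9, 0.4, 6.4]
gripper_width: 0.181
grasp_force: 31.3
```

servo_tool([
  [[-0.008,0,0,0,0,0,0],[-0.018,0,0,0,0,0,0],[-0.028,0,0,0,0,0,0],[-0.038,0,0,0,0,0,0],[-0.048,0,0,0,0,0,0],[-0.056,0,0,0,0,0,0],[-0.064,0,0,0,0,0,0],[-0.07,0,0,0,0,0,0],[-0.075,0,0,0,0,0,0],[-0.075,0,0,0,0,0,0]],
])

```text
t: 4.67
eef_pos: [0.5761, -0.1423, 0.0196]
tool_rot: [0.0, 0.683, 0.73, -0.0]
contact_force: [-5.7, -1.8, 8.6]
gripper_width: 0.183
grasp_force: 31.7
```

servo_tool([
  [[-0.003,0,0,0,0,0,0],[-0.006,0,0,0,0,0,0],[-0.009,0,0,0,0,0,0],[-0.009,0,0,0,0,0,0]],
])

```text
t: 5.0
eef_pos: [0.5763, -0.1444, 0.0195]
tool_rot: [-0.004, 0.682, 0.732, 0.002]
contact_force: [-9.9, 13.1, 16.0]
gripper_width: 0.183
grasp_force: 32.8
```

servo_tool([
  [[0.004,0,0,0,0,0,0],[0.007,0,0,0,0,0,0],[0.007,0,0,0,0,0,0.5],[0.007,0,0,0,0,0,0.5],[0.007,0,0,0,0,0,0.5],[0.007,0,-0.02,0,0,0,0.5],[0.007,0,-0.05,0,0,0,0.5],[0.007,0,-0.09,0,0,0,0.7],[0.007,0,-0.13,0,0,0,1],[0.007,0,-0.16,0,0,0,1]],
])

```text
t: 5.83
eef_pos: [0.5778, -0.1434, 0.1816]
tool_rot: [0.001, 0.683, 0.73, 0.001]
contact_force: [1.2, -0.1, -0.2]
gripper_width: 0.901
grasp_force: 0.0
```

```bash
cat >> m.py <<'E'
def rib(c,uv,z=.082,r=60,lim=75,lo=150):
    """dark blob nearest uv inside the frame: rect on plane z (mm)"""
    g=c["img"].max(2); m=(g<lim).astype(np.uint8)
    n,L,S,C=cv2.connectedComponentsWithStats(m)
    k=min([i for i in range(1,n) if lo<S[i,4]<8000],key=lambda i:np.hypot(*(C[i]-uv)))
    ys,xs=np.where(L==k); w=onz(c,np.c_[xs,ys],z)[:,:2]
    return cv2.minAreaRect(cv2.convexHull((w*1000).astype(np.float32))),S[k]
E
python3 - <<'E'
from m import *
c=np.load("w1.npy",allow_pickle=True).item()
print(rib(c,(275,151)))
plan([.452,.40,.25],np.radians(-20))
E
```

```text
(((464.9082336425781, 436.33935546875), (64.61591339111328, 17.488494873046875), 67.8138198852539), array([250, 134,  51,  35, 524], dtype=int32))
shift [ 0.5505 -0.0891 -0.0691] turn [0.04 0.   4.77]
```

```bash
python3 - <<'E'
from m import *
plan([.478,.47,.23],np.radians(-22))
E
```

```text
shift [ 0.6186 -0.0585 -0.0491] turn [0.04 0.   5.17]
```

servo_tool([
  [[0.03,-0.003,-0.03,0,0,0.2,1],[0.07,-0.007,-0.05,0,0,0.5,1],[0.11,-0.011,-0.05,0,0,0.9,1],[0.15,-0.015,-0.05,0,0,1.2,1],[0.19,-0.019,-0.05,0,0,1.6,1],[0.23,-0.023,-0.05,0,0,1.9,1],[0.27,-0.026,-0.05,0,0,2.3,1],[0.31,-0.03,-0.05,0,0,2.6,1],[0.35,-0.034,-0.05,0,0,2.9,1],[0.39,-0.038,-0.05,0,0,3.3,1],[0.43,-0.042,-0.05,0,0,3.6,1],[0.47,-0.045,-0.05,0,0,4,1],[0.51,-0.049,-0.05,0,0,4.3,1],[0.55,-0.053,-0.05,0,0,4.6,1],[0.58,-0.056,-0.05,0,0,4.9,1],[0.61,-0.058,-0.05,0,0,5.2,1],[0.618,-0.0585,-0.05,0,0,5.2,1],[0.618,-0.0585,-0.05,0,0,5.2,1]],
])

```text
t: 7.33
eef_pos: [0.475, 0.4735, 0.2277]
tool_rot: [-0.0, 0.828, 0.56, 0.0]
contact_force: [-0.4, 0.4, -0.3]
gripper_width: 0.999
grasp_force: 0.0
```

```bash
python3 - <<'E'
from m import *
c=cam("wrist"); np.save("w3.npy",c,allow_pickle=True); save(c,"w3.png",None,1.5)
p=proj(c,[.4635,.435,.082])[0];print(p*1.5)
print(rib(c,p,lo=400)); print(tool()[0])
E
```

```text
[400.85788529 336.92474912]
(((469.6860656738281, 438.8826904296875), (72.2747802734375, 14.666417121887207), 68.12078094482422), array([ 264,  181,   17,   74, 1145], dtype=int32))
[0.47635691 0.47061438 0.22792027]
```

View pics/w3.png

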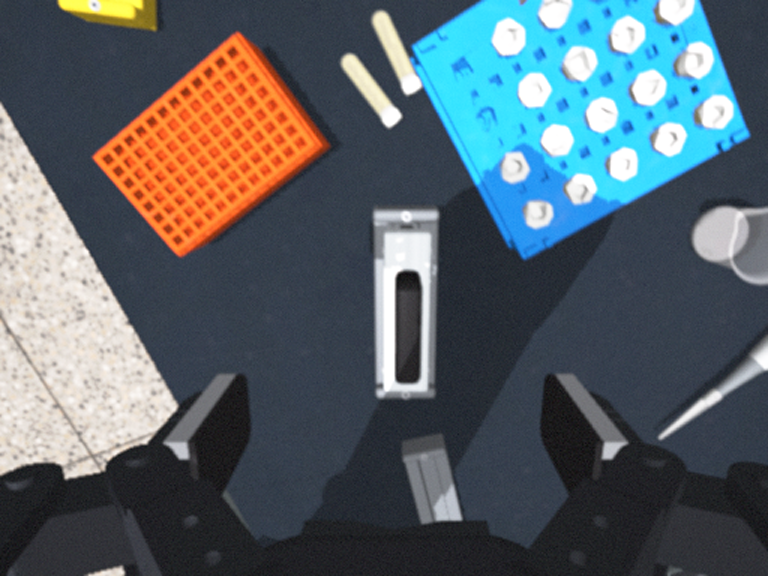

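The scraper block spans about x 384–432 and y 233–392, with its rib at (408,327). The rest outline spans (376–438, 208–398).

```bash
python3 - <<'E'
from m import *
c=np.load("w3.npy",allow_pickle=True).item()
U=lambda p:np.array(p)/1.5
def show(n,pts,z):
    w=onz(c,U(pts),z); print(n,w.mean(0).round(4),np.linalg.norm(w[0,:2]-w[1,:2]).round(4),np.degrees(np.arctan2(*(w[0]-w[1])[[1,0]])).round(1))
show("block x",[(384,330),(433,330)],.042)
show("block y",[(408,233),(409,391)],.042)
show("rest x cheek",[(374,213),(439,213)],.030)
show("rest x near",[(376,396),(435,396)],.030)
show("rest y",[(406,208),(406,398)],.030)
show("rib x",[(395,327),(422,327)],.082)
show("rib y",[(408,270),(408,384)],.082)
g=c["img"].max(2); print(g[218,250:296]); print(g[140:270,272][::2])
E
```

```text
block x [0.4652 0.4234 0.042 ] 0.0348 158.1
block y [0.4692 0.4333 0.042 ] 0.1169 68.9
rest x cheek [0.4939 0.4992 0.03  ] 0.0447 158.1
rest x near [0.4421 0.37   0.03  ] 0.0452 158.1
rest y [0.4684 0.4354 0.03  ] 0.1443 68.4
rib x [0.4703 0.4393 0.082 ] 0.0168 158.1
rib y [0.4696 0.4383 0.082 ] 0.0753 68.5
[152 203 222 222 221 232 253 255 255 255 255 255 255 160  66  50  63  65
  67  73  70  63  64  62  65  67  62  59  52  54 110 189 235 242 239 219
 165 144 137 125  91  54  50  50  56  55]
[162 251 249 245 163  94 109 174 231 242 241 241 241 242 243 242 242 240
 242 237 113  25  28  32  31  36  41  62  68  72  72  67  70  69  62  65
  70  61  69  64  67  67  61  66  66  62  62  57  60  45  42  41  40  39
  42  36  46  52 196 239 219 180 153  78  53]
```

```bash
python3 - <<'E'
from m import *
plan([.469,.4345,.049],np.radians(-21.8))
E
```

```text
shift [-0.0362  0.0066  0.1789] turn [ 0.    0.   -0.04]
```

servo_tool([
  [[-0.02,0.004,0.03,0,0,0,0.6],[-0.036,0.0066,0.06,0,0,0,0.6],[-0.036,0.0066,0.09,0,0,0,0.6],[-0.036,0.0066,0.12,0,0,0,0.6],[-0.036,0.0066,0.15,0,0,0,0.6],[-0.036,0.0066,0.17,0,0,0,0.6],[-0.036,0.0066,0.179,0,0,0,0.6],[-0.036,0.0066,0.179,0,0,0,0.6],[-0.036,0.0066,0.179,0,0,0,0.3],[-0.036,0.0066,0.179,0,0,0,0.1],[-0.036,0.0066,0.179,0,0,0,0],[-0.036,0.0066,0.179,0,0,0,0],[-0.036,0.0066,0.179,0,0,0,0],[-0.036,0.0066,0.179,0,0,0,0]],
], grip_force=60)

```text
t: 8.55
eef_pos: [0.47, 0.4348, 0.0511]
tool_rot: [-0.0, 0.83, 0.558, 0.001]
contact_force: [-1.7, -0.3, 7.8]
gripper_width: 0.2
grasp_force: 61.1
```

servo_tool([
  [[0,0,-0.01,0,0,0,0],[0,0,-0.02,0,0,0,0],[0,0,-0.04,0,0,0,0],[0,0,-0.07,0,0,0,0],[0,0,-0.1,0,0,0,0],[0,0,-0.13,0,0,0,0],[0,0,-0.14,0,0,0,0],[0,0,-0.14,0,0,0,0]],
])

```text
t: 9.22
eef_pos: [0.4708, 0.4352, 0.193]
tool_rot: [-0.001, 0.83, 0.558, 0.003]
contact_force: [1.3, -0.8, -2.8]
gripper_width: 0.2
grasp_force: 60.1
```

```bash
python3 - <<'E'
from m import *
p,r=tool(); print(p, bot.get_obs()["contact_force"])
c=cam("wrist"); np.save("w4.npy",c,allow_pickle=True); save(c,"w4.png",(150,170,400,384),3)
bx=np.array([np.cos(np.radians(94)),np.sin(np.radians(94))]); O=np.array([.5622,.0604])
print("back slot",O+.062*bx)
plan([*(O+.061*bx),.19],np.radians(-86)); plan([*(O+.061*bx),.105],np.radians(-86))
E
```

```text
[0.47080876 0.43523802 0.19297948] [ 1.26575168 -0.7544533  -2.76207091]
back slot [0.5578751  0.12224897]
shift [-2.569e-01  1.999e-01 -2.000e-04] turn [-1.000e-02 -3.000e-02  1.278e+01]
shift [-0.2571  0.1998  0.0848] turn [-1.000e-02 -3.000e-02  1.278e+01]
```

View pics/w4.png

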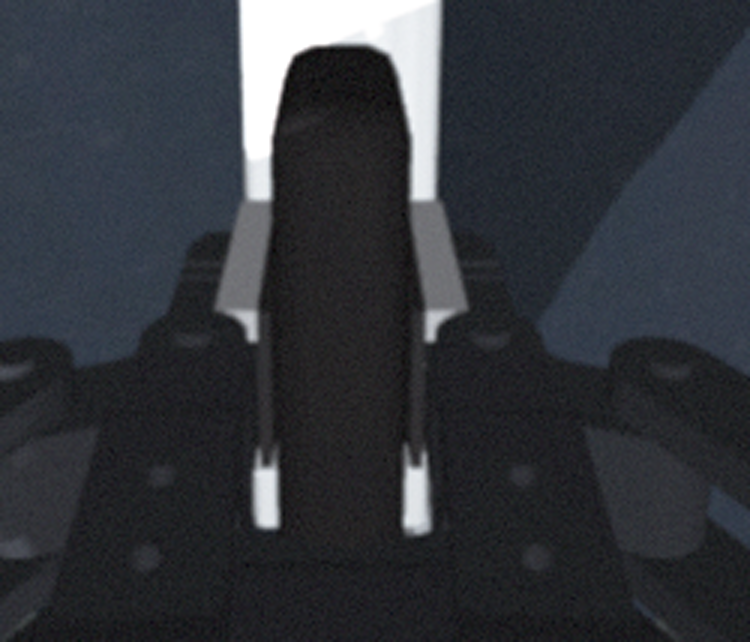

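The picture shows the rib centred between the pads and the scraper hanging straight.

```bash
cat >> m.py <<'E'
hd=np.radians(94.1); bx=np.array([np.cos(hd),np.sin(hd)]); by=np.array([-np.sin(hd),np.cos(hd)]); O=np.array([.5626,.0604])
def bp(x,y=0): return O+x*bx+y*by
E
python3 - <<'E'
from m import *
plan([*bp(.060),.19],hd-np.pi); print(bp(.06))
E
```

```text
shift [-2.576e-01  2.006e-01 -2.000e-04] turn [-1.000e-02 -3.000e-02  1.276e+01]
[0.55831015 0.12024645]
```

servo_tool([
  [[-0.02,0.016,0,0,0,1,0],[-0.04,0.031,0,0,0,2,0],[-0.06,0.047,0,0,0,3,0],[-0.08,0.062,0,0,0,4,0],[-0.1,0.078,0,0,0,5,0],[-0.12,0.093,0,0,0,6,0],[-0.14,0.109,0,0,0,7,0],[-0.16,0.124,0,0,0,8,0],[-0.18,0.14,0,0,0,9,0],[-0.2,0.156,0,0,0,10,0],[-0.22,0.171,0,0,0,11,0],[-0.24,0.187,0,0,0,12,0],[-0.256,0.2,0,0,0,12.76,0],[-0.256,0.2,0,0,0,12.76,0],[-0.256,0.2,0,0,0,12.76,0]],
])

```text
t: 10.52
eef_pos: [0.5569, 0.1198, 0.1874]
tool_rot: [0.001, 0.999, 0.034, -0.001]
contact_force: [-0.2, 1.0, -3.0]
gripper_width: 0.203
grasp_force: 59.9
```

```bash
python3 - <<'E'
from m import *
print(tool()[0],bot.get_obs()["contact_force"]); plan([*bp(.060),.107],hd-np.pi)
for n in("wrist","scene"):
    c=cam(n); np.save("v5"+n+".npy",c,allow_pickle=True)
    b=[proj(c,[*bp(x,y),z]) for x,y,z in((-.09,.064,.07),(.08,.064,.07),(-.09,-.064,.07),(.08,-.064,.07),(0,0,.056))]; print(n,np.array(b).reshape(-1,2).round(0).tolist())
    save(c,"v5"+n+".png",None,1.5)
E
```

```text
[0.55692567 0.11980244 0.18742286] [-0.23919674  1.00924938 -2.95634221]
shift [ 0.0017 -0.0005  0.0804] turn [ 0.02  0.04 -0.04]
wrist [[436.0, 259.0], [241.0, 260.0], [460.0, 107.0], [237.0, 108.0], [333.0, 184.0]]
scene [[309.0, 220.0], [264.0, 203.0], [324.0, 197.0], [281.0, 181.0], [293.0, 202.0]]
```

View pics/v5wrist.png

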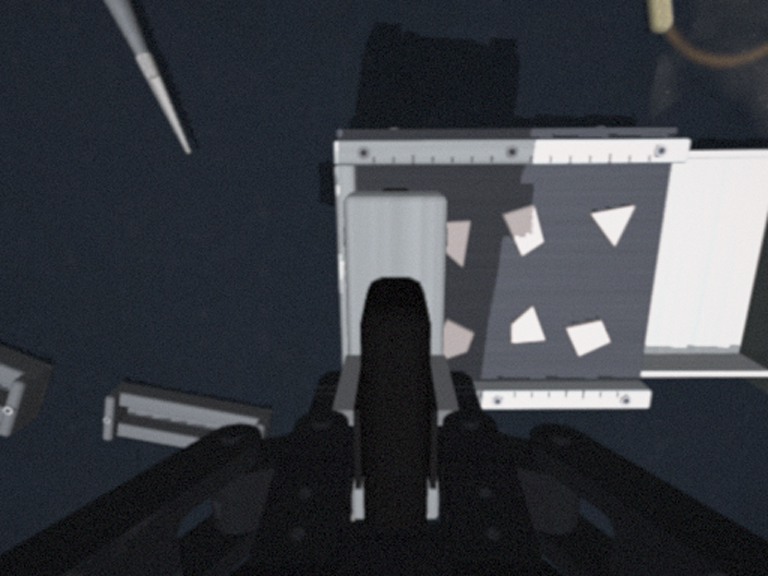

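The drawer is fully out (white interior at the right). The plate fences match my board frame: predicted inner edge row 160, seen at 162. The scraper's far end is at (395,193).

```bash
python3 - <<'E'
from m import *
c=np.load("v5wrist.npy",allow_pickle=True).item()
for uv in((347,196),(445,196)):
    w=onz(c,np.array([uv])/1.5,.178)[0,:2]-O; print("board xy",w@bx,w@by)
p,_=tool(); w=p[:2]-O; print("tcp",w@bx,w@by)
E
```

```text
board xy 0.0747324078719298 -0.0563236313272441
board xy 0.04499173591123726 -0.05617639140094233
tcp 0.0622399413026903 0.0012509580569840615
```

servo_tool([
  [[0.0025,0,0.02,0,0,0,0],[0.0025,0,0.04,0,0,0,0],[0.0025,0,0.06,0,0,0,0],[0.0025,0,0.072,0,0,0,0],[0.0025,0,0.078,0,0,0,0],[0.0025,0,0.08,0,0,0,0],[0.0025,0,0.082,0,0,0,0],[0.0025,0,0.082,0,0,0,0]],
])

```text
t: 11.28
eef_pos: [0.561, 0.1221, 0.1078]
tool_rot: [-0.0, 0.999, 0.036, 0.0]
contact_force: [0.3, 0.2, -3.6]
gripper_width: 0.201
grasp_force: 59.8
```

servo_tool([
  [[-0.001,0,0.002,0,0,0,0],[-0.001,0,0.004,0,0,0,0],[-0.001,0,0.005,0,0,0,0],[-0.001,0,0.006,0,0,0,0],[-0.001,0,0.006,0,0,0,0]],
])

```text
t: 11.7
eef_pos: [0.5596, 0.1218, 0.1013]
tool_rot: [-0.0, 0.999, 0.036, 0.0]
contact_force: [-0.0, -0.2, -2.8]
gripper_width: 0.202
grasp_force: 59.8
```

servo_tool([
  [[0,0,0.001,0,0,0,0],[0,0,0.002,0,0,0,0],[0,0,0.003,0,0,0,0],[0,0,0.003,0,0,0,0]],
])

```text
t: 12.03
eef_pos: [0.5596, 0.1217, 0.101]
tool_rot: [-0.001, 0.999, 0.035, -0.0]
contact_force: [-11.7, -1.0, 25.9]
gripper_width: 0.198
grasp_force: 64.2
```

servo_tool([
  [[0,0.0,-0.002,0,0,0,0],[0,0.005,-0.002,0,0,0,0],[0,0.012,-0.002,0,0,0,0],[0,0.02,-0.002,0,0,0,0],[0,0.028,-0.002,0,0,0,0],[0,0.036,-0.002,0,0,0,0],[0,0.044,-0.002,0,0,0,0],[0,0.052,-0.002,0,0,0,0],[0,0.06,-0.002,0,0,0,0],[0,0.068,-0.002,0,0,0,0],[0,0.074,-0.002,0,0,0,0],[0,0.078,-0.002,0,0,0,0],[0,0.08,-0.002,0,0,0,0]],
])

```text
t: 13.12
eef_pos: [0.5664, 0.0422, 0.1011]
tool_rot: [-0.001, 0.999, 0.035, 0.001]
contact_force: [-1.1, 4.6, 6.5]
gripper_width: 0.194
grasp_force: 61.2
```

```bash
python3 - <<'E'
from m import *
p,_=tool(); w=p[:2]-O; print("tcp board",w@bx,w@by,p[2],bot.get_obs()["contact_force"])
c=cam("wrist"); save(c,"v6.png",None,1.5)
E
```

```text
tcp board -0.018466612833413665 -0.0025003011388564805 0.10107578287764807 [-1.10813769  4.6437651   6.52484775]
```

View pics/v6.png

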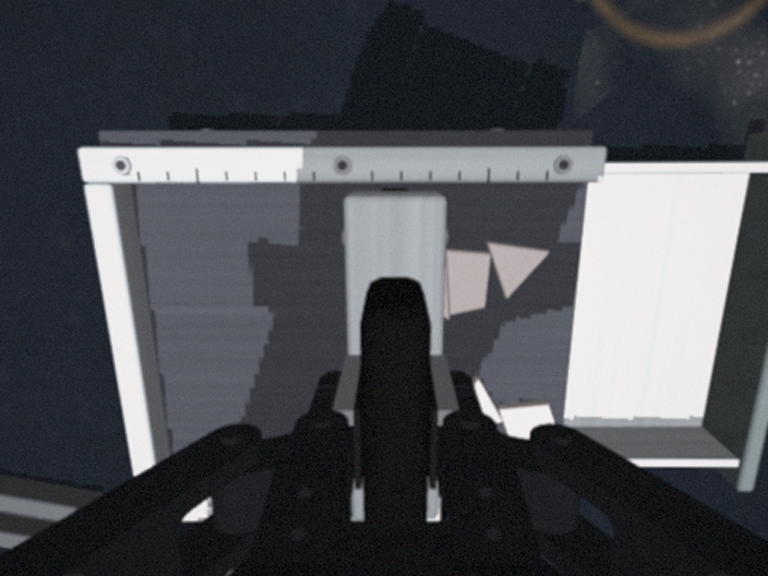

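The first half of the wipe worked. The pieces are gathered ahead of the lip, at (468,283), (515,265), (525,415) and (485,400), and none are behind it.

servo_tool([
  [[-0.0005,0.004,0,0,0,0,0],[-0.001,0.01,0,0,0,0,0],[-0.001,0.016,0,0,0,0,0],[-0.001,0.022,0,0,0,0,0],[-0.001,0.028,0,0,0,0,0],[-0.001,0.034,0,0,0,0,0],[-0.001,0.04,0,0,0,0,0],[-0.001,0.046,0,0,0,0,0],[-0.001,0.052,0,0,0,0,0],[-0.001,0.058,0,0,0,0,0],[-0.001,0.064,-0.0005,0,0,0,0],[-0.001,0.069,-0.001,0,0,0,0],[-0.001,0.074,-0.001,0,0,0,0],[-0.001,0.079,-0.001,0,0,0,0],[-0.001,0.083,-0.001,0,0,0,0],[-0.001,0.087,-0.001,0,0,0,0],[-0.001,0.089,-0.001,0,0,0,0],[-0.001,0.089,-0.001,0,0,0,0]],
])

```text
t: 14.67
eef_pos: [0.5703, -0.0478, 0.1011]
tool_rot: [0.0, 0.999, 0.035, -0.0]
contact_force: [1.1, 0.7, -3.1]
gripper_width: 0.199
grasp_force: 59.9
```

```bash
python3 - <<'E'
from m import *
p,_=tool(); w=p[:2]-O; print("tcp board",w@bx,w@by,p[2],bot.get_obs()["contact_force"])
plan([.5,.3,.2],np.radians(-21.8))
E
```

```text
tcp board -0.10844861006988742 9.035585462156739e-05 0.10111234129294647 [ 1.06632927  0.65559246 -3.06579793]
shift [-0.0458 -0.3518 -0.099 ] turn [ 0.000e+00  1.000e-02 -1.284e+01]
```

servo_tool([
  [[0,0,-0.02,0,0,0,0],[0,0,-0.05,0,0,0,0],[0,0,-0.09,0,0,0,0],[-0.02,-0.005,-0.12,0,0,0,0],[-0.045,-0.01,-0.14,0,0,0,0],[-0.07,-0.01,-0.15,0,0,0,0],[-0.09,-0.01,-0.15,0,0,0,0],[-0.09,-0.01,-0.15,0,0,0,0]],
])

```text
t: 15.33
eef_pos: [0.4762, -0.0439, 0.2512]
tool_rot: [-0.002, 0.999, 0.035, -0.001]
contact_force: [-1.6, -0.1, -3.8]
gripper_width: 0.207
grasp_force: 59.9
```

```bash
python3 - <<'E'
from m import *
p,_=tool(); print(p)
w=cam("wrist"); s=cam("scene"); t=cam("top")
np.save("w7.npy",w,allow_pickle=True)
rs=lambda im,f:cv2.resize(im,None,fx=f,fy=f,interpolation=cv2.INTER_CUBIC)
A=rs(w["img"][:290],1.55)[:, :794]
u,v=proj(t,[*bp(-.07),.05])[0].astype(int); B=rs(t["img"][v-25:v+25,u-45:u+45],3)
u,v=proj(s,[*bp(-.07),.05])[0].astype(int); C=rs(s["img"][v-25:v+25,u-45:u+45],3)
M=np.zeros((600,800,3),np.uint8); M[:A.shape[0],:A.shape[1]]=A[:600]; M[450:600,:270]=B; M[450:600,280:550]=C
cv2.imwrite("pics/m7.png",M[:,:,::-1])
E
```

```text
[ 0.47623243 -0.04389831  0.25117257]
```

View pics/m7.png

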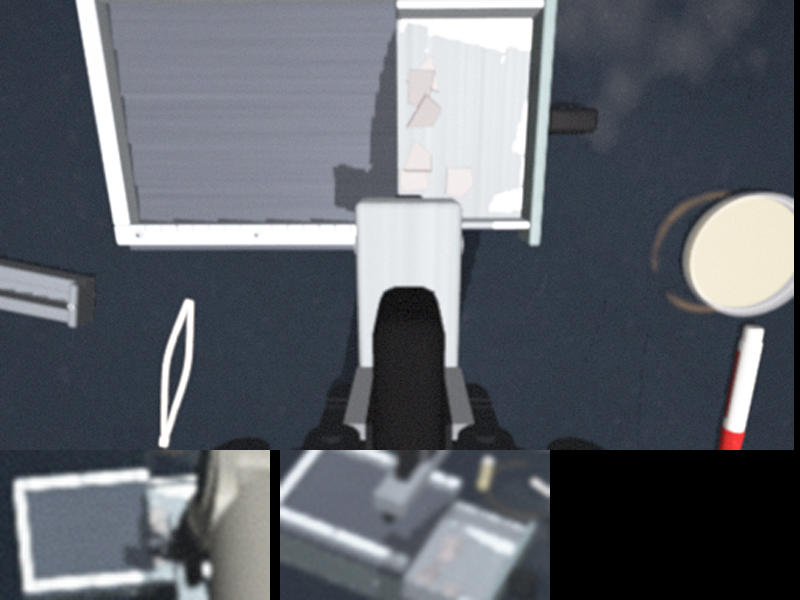

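The montage shows an empty plate and all six pieces in the drawer, at (430,65), (422,85), (424,110), (419,157), (413,182) and (459,181). Dish, forceps and marker are undisturbed. Next I return the scraper.

```bash
python3 - <<'E'
from m import *
plan([.4704,.435,.195],np.radians(-22.2))
print(R.from_quat([.83,.558,.001,0]).as_matrix()[:,1], np.degrees(np.arctan2(2*.83**2*0+.558**2-.83**2,2*.83*.558)))
E
```

```text
shift [ 0.0243 -0.4772  0.0568] turn [-0.000e+00 -1.000e-02 -1.274e+01]
[ 0.9260346  -0.37743698  0.0011157 ] -22.17497482993141
```

servo_tool([
  [[0.002,-0.03,0,0,0,-0.5,0],[0.004,-0.065,0,0,0,-1.5,0],[0.005,-0.1,0,0,0,-2.5,0],[0.007,-0.135,0,0,0,-3.5,0],[0.009,-0.17,0,0,0,-4.5,0],[0.01,-0.205,0,0,0,-5.5,0],[0.012,-0.24,0,0,0,-6.5,0],[0.014,-0.275,0,0,0,-7.5,0],[0.016,-0.31,0,0,0,-8.5,0],[0.018,-0.345,0.01,0,0,-9.5,0],[0.02,-0.38,0.02,0,0,-10.5,0],[0.022,-0.415,0.03,0,0,-11.5,0],[0.023,-0.445,0.04,0,0,-12.2,0],[0.024,-0.465,0.05,0,0,-12.6,0],[0.024,-0.477,0.057,0,0,-12.74,0],[0.024,-0.477,0.057,0,0,-12.74,0],[0.024,-0.477,0.057,0,0,-12.74,0],[0.024,-0.477,0.057,0,0,-12.74,0],[0.024,-0.477,0.057,0,0,-12.74,0]],
])

```text
t: 17.07
eef_pos: [0.4714, 0.4324, 0.195]
tool_rot: [0.0, 0.831, 0.556, 0.0]
contact_force: [-0.0, -0.7, -2.6]
gripper_width: 0.196
grasp_force: 59.9
```

```bash
python3 - <<'E'
from m import *
print(tool()[0]); plan([.4704,.435,.07],np.radians(-22.2))
# scraper far-end offset along tool x relative to TCP, compare the lift picture and now
c=cam("wrist"); np.save("w8.npy",c,allow_pickle=True); a=np.load("w4.npy",allow_pickle=True).item()
for k in(a,c):
    g=k["img"][:,272].max(1).astype(int); b=np.where(g[:230]>180)[0]; print(b.min(),b.max()) 
    r=k["img"][180].max(1).astype(int); print(r[215:310:3])
E
```

```text
[0.47141373 0.43244715 0.19501907]
shift [ 0.0019 -0.002   0.125 ] turn [ 0.01 -0.   -0.04]
0 184
[ 67  71  67  68  66 217 255 255 255 255 255 255 255 255 255 255 255 255
 250 254 255 245 238 241 242 237 235 162  44  50  51  51]
0 184
[ 69  72  73  71  72 221 255 255 255 255 255 255 255 255 255 255 255 255
 255 254 247 246 241 243 244 239 237 164  50  51  48  52]
```

Held exactly as when lifted. Now I lower it.

servo_tool([
  [[0.0015,-0.002,0.02,0,0,0,0],[0.0019,-0.002,0.05,0,0,0,0],[0.0019,-0.002,0.08,0,0,0,0],[0.0019,-0.002,0.1,0,0,0,0],[0.0019,-0.002,0.11,0,0,0,0],[0.0019,-0.002,0.115,0,0,0,0],[0.0019,-0.002,0.115,0,0,0,0]],
])

```text
t: 17.7
eef_pos: [0.4693, 0.4362, 0.0793]
tool_rot: [0.0, 0.83, 0.557, -0.0]
contact_force: [-0.2, -0.3, -2.8]
gripper_width: 0.2
grasp_force: 59.9
```

```bash
python3 - <<'E'
from m import *
plan([.4704,.435,.052],np.radians(-22.2))
E
```

```text
shift [-0.0007  0.0015  0.0273] turn [ 0.    0.   -0.02]
```

servo_tool([
  [[-0.0007,0.0013,0.004,0,0,0,0],[-0.0007,0.0013,0.008,0,0,0,0],[-0.0007,0.0013,0.013,0,0,0,0],[-0.0007,0.0013,0.018,0,0,0,0],[-0.0007,0.0013,0.023,0,0,0,0],[-0.0007,0.0013,0.026,0,0,0,0],[-0.0007,0.0013,0.028,0,0,0,0],[-0.0007,0.0013,0.028,0,0,0,0]],
])

```text
t: 18.37
eef_pos: [0.4699, 0.4356, 0.0514]
tool_rot: [-0.0, 0.83, 0.558, -0.0]
contact_force: [0.5, -0.6, -2.8]
gripper_width: 0.198
grasp_force: 60.1
```

servo_tool([
  [[0,0,0.001,0,0,0,0],[0,0,0.001,0,0,0,0],[0,0,0.001,0,0,0,0.15],[0,0,0.001,0,0,0,0.25],[0,0,0.001,0,0,0,0.35],[0,0,0.001,0,0,0,0.5],[0,0,0.001,0,0,0,0.6],[0,0,0.001,0,0,0,0.6],[0,0,-0.01,0,0,0,0.6],[0,0,-0.03,0,0,0,0.6],[0,0,-0.06,0,0,0,0.6],[0,0,-0.1,0,0,0,0.8],[0,0,-0.14,0,0,0,1],[0.02,0,-0.175,0,0,0,1],[0.036,-0.006,-0.177,0,0,0,1],[0.036,-0.006,-0.177,0,0,0,1]],
])

```text
t: 19.7
eef_pos: [0.4786, 0.4759, 0.2327]
tool_rot: [-0.002, 0.829, 0.559, 0.004]
contact_force: [-1.0, 1.4, -0.5]
gripper_width: 0.999
grasp_force: 0.0
```

```bash
python3 - <<'E'
from m import *
print(tool()[0]); c=cam("wrist"); np.save("w9.npy",c,allow_pickle=True)
a=np.load("w3.npy",allow_pickle=True).item()
for k in(a,c):
    p=proj(k,[.4695,.438,.082])[0]; print(rib(k,p,lo=400)); print(scraper(k,.042,(.4692,.434)))
p0=[.5768,-.142]
plan([*p0,.23],np.radians(4.1))
E
```

```text
[0.47857911 0.4759352  0.23266206]
(((469.6860656738281, 438.8826904296875), (72.2747802734375, 14.666417121887207), 68.12078094482422), array([ 264,  181,   17,   74, 1145], dtype=int32))
(((464.820556640625, 433.7198181152344), (120.20039367675781, 36.961463928222656), 67.83451080322266), array([ 251,  155,   37,  109, 2208], dtype=int32))
(((471.50018310546875, 439.2959289550781), (71.4764633178711, 14.62485408782959), 67.8517837524414), array([ 263,  184,   16,   72, 1117], dtype=int32))
(((465.4974670410156, 434.36883544921875), (120.76727294921875, 39.597206115722656), 68.39205932617188), array([ 247,  158,   39,  108, 2326], dtype=int32))
shift [-0.533   0.3232 -0.0015] turn [ 0.01 -0.04 -5.24]
```

servo_tool([
  [[-0.03,0.018,0,0,0,-0.2,1],[-0.065,0.039,0,0,0,-0.6,1],[-0.1,0.061,0,0,0,-1,1],[-0.135,0.082,0,0,0,-1.3,1],[-0.17,0.103,0,0,0,-1.7,1],[-0.205,0.124,0,0,0,-2,1],[-0.24,0.146,0,0,0,-2.4,1],[-0.275,0.167,0,0,0,-2.7,1],[-0.31,0.188,0,0,0,-3,1],[-0.345,0.209,0,0,0,-3.4,1],[-0.38,0.23,0,0,0,-3.7,0.8],[-0.415,0.252,0,0,0,-4.1,0.6],[-0.45,0.273,0,0,0,-4.4,0.6],[-0.485,0.294,0,0,0,-4.8,0.6],[-0.51,0.31,0,0,0,-5,0.6],[-0.527,0.32,0,0,0,-5.2,0.6],[-0.533,0.3232,0,0,0,-5.24,0.6],[-0.533,0.3232,0,0,0,-5.24,0.6],[-0.533,0.3232,0,0,0,-5.24,0.6]],
])

```text
t: 21.33
eef_pos: [0.5748, -0.1437, 0.2278]
tool_rot: [-0.001, 0.682, 0.731, -0.0]
contact_force: [0.3, 1.4, -0.4]
gripper_width: 0.604
grasp_force: 0.0
```

```bash
python3 - <<'E'
from m import *
print(tool()[0])
plan([.5766,-.1435,.0195],np.radians(4.1))
E
```

```text
[ 0.5748172  -0.14368469  0.22780665]
shift [-1.000e-04  2.100e-03  2.083e-01] turn [-0.01 -0.01 -0.03]
```

servo_tool([
  [[0,0.001,0.03,0,0,0,0.6],[0,0.0015,0.07,0,0,0,0.6],[0,0.0015,0.11,0,0,0,0.6],[0,0.0015,0.145,0,0,0,0.6],[0,0.0015,0.175,0,0,0,0.6],[0,0.0015,0.195,0,0,0,0.6],[0,0.0015,0.206,0,0,0,0.6],[0,0.0015,0.208,0,0,0,0.6],[0,0.0015,0.208,0,0,0,0.3],[0,0.0015,0.208,0,0,0,0],[0,0.0015,0.208,0,0,0,0],[0,0.0015,0.208,0,0,0,0],[0,0.0015,0.208,0,0,0,0]],
], grip_force=30)

```text
t: 22.42
eef_pos: [0.5763, -0.1447, 0.0219]
tool_rot: [-0.0, 0.682, 0.731, 0.0]
contact_force: [-4.8, 0.2, 5.7]
gripper_width: 0.176
grasp_force: 31.4
```

Gently push home.

servo_tool([
  [[0.003,0,0,0,0,0,0],[0.008,0,0,0,0,0,0],[0.014,0,0,0,0,0,0],[0.02,0,0,0,0,0,0],[0.026,0,0,0,0,0,0],[0.032,0,0,0,0,0,0],[0.038,0,0,0,0,0,0],[0.044,0,0,0,0,0,0],[0.05,0,0,0,0,0,0],[0.056,0,0,0,0,0,0],[0.062,0,0,0,0,0,0],[0.068,0,0,0,0,0,0],[0.073,0,0,0,0,0,0],[0.078,0,0,0,0,0,0],[0.082,0,0,0,0,0,0],[0.085,0,0,0,0,0,0],[0.087,0,0,0,0,0,0],[0.087,0,0,0,0,0,0]],
])

```text
t: 23.92
eef_pos: [0.57, -0.0576, 0.0218]
tool_rot: [-0.001, 0.682, 0.731, -0.0]
contact_force: [-7.3, -0.3, 10.8]
gripper_width: 0.178
grasp_force: 32.1
```

servo_tool([
  [[0.002,0,0,0,0,0,0],[0.004,0,0,0,0,0,0],[0.005,0,0,0,0,0,0],[0.005,0,0,0,0,0,0]],
])

```text
t: 24.25
eef_pos: [0.5699, -0.0563, 0.0218]
tool_rot: [0.001, 0.683, 0.73, -0.001]
contact_force: [-5.8, -7.3, 5.8]
gripper_width: 0.179
grasp_force: 31.7
```

servo_tool([
  [[0.001,0,0,0,0,0,0],[0.002,0,0,0,0,0,0],[0.003,0,0,0,0,0,0],[0.003,0,0,0,0,0,0]],
])

```text
t: 24.58
eef_pos: [0.5699, -0.0563, 0.0219]
tool_rot: [0.003, 0.684, 0.73, -0.002]
contact_force: [-3.9, -15.7, 4.3]
gripper_width: 0.177
grasp_force: 31.5
```

servo_tool([
  [[-0.003,0,0,0,0,0,0],[-0.004,0,0,0,0,0,0],[-0.004,0,0,0,0,0,0.3],[-0.004,0,0,0,0,0,0.5],[-0.005,0,0,0,0,0,0.5],[-0.006,0,0,0,0,0,0.5],[-0.006,0,-0.02,0,0,0,0.5],[-0.006,0,-0.05,0,0,0,0.5],[-0.006,0,-0.09,0,0,0,0.5],[0.02,-0.005,-0.13,0,0,0,0.5],[0.05,-0.01,-0.17,0,0,0,0.7],[0.08,-0.015,-0.21,0,0,0,0.7],[0.11,-0.02,-0.25,0,0,0,0.9],[0.115,-0.02,-0.29,0,0,0,1],[0.115,-0.02,-0.33,0,0,0,1],[0.115,-0.02,-0.34,0,0,0,1],[0.115,-0.02,-0.34,0,0,0,1],[0.115,-0.02,-0.34,0,0,0,1]],
])

```text
t: 26.08
eef_pos: [0.5436, 0.0643, 0.3625]
tool_rot: [0.001, 0.682, 0.732, 0.002]
contact_force: [-0.7, 0.6, -0.8]
gripper_width: 1.006
grasp_force: 0.0
```

```bash
python3 - <<'E'
from m import *
print(tool()[0],bot.get_obs()["contact_force"]); c=cam("wrist"); a=np.load("w2.npy",allow_pickle=True).item()
# panel front edge: profile along board -x at y=+-50mm (z .043)
for k in(a,c):
    for y in(-.05,.05):
        xs=np.arange(-.075,-.125,-.001); q=proj(k,[[*bp(x,y),.043] for x in xs]).astype(np.float32)
        v=cv2.remap(k["img"].max(2),q[None,:,0],q[None,:,1],cv2.INTER_LINEAR)[0]; print(v.tolist())
    # any bright piece on plate?
    g=[[cv2.remap(k["img"].min(2),*[np.float32([[u]]) for u in proj(k,[*bp(x,y),.058])[0]],cv2.INTER_LINEAR)[0,0] for x in np.arange(-.085,.07,.004)] for y in np.arange(-.056,.057,.004)]
    print("plate bright",(np.array(g)>150).sum(),np.max(g))
E
```

```text
[0.54361201 0.0643473  0.36253177] [-0.70450675  0.58611844 -0.7724751 ]
[99, 99, 100, 99, 99, 101, 103, 103, 102, 99, 99, 101, 102, 102, 103, 103, 102, 99, 96, 94, 95, 96, 97, 97, 100, 107, 131, 162, 196, 217, 232, 234, 232, 226, 198, 163, 118, 94, 78, 75, 75, 75, 75, 75, 74, 74, 73, 72, 73, 75]
[100, 100, 101, 102, 102, 102, 102, 102, 102, 102, 102, 100, 99, 100, 99, 100, 103, 102, 99, 98, 97, 96, 97, 97, 97, 105, 122, 155, 186, 213, 225, 228, 228, 215, 193, 158, 121, 91, 81, 77, 76, 77, 77, 76, 76, 75, 74, 74, 75, 76]
plate bright 159 255
[102, 100, 98, 100, 103, 108, 122, 137, 149, 154, 156, 154, 153, 154, 152, 151, 152, 157, 166, 183, 203, 225, 228, 219, 191, 150, 107, 85, 75, 76, 75, 75, 76, 76, 75, 75, 75, 76, 76, 76, 73, 73, 75, 74, 74, 76, 75, 73, 77, 77]
[104, 101, 99, 102, 102, 102, 101, 104, 109, 125, 140, 154, 156, 156, 156, 156, 157, 156, 164, 177, 198, 214, 222, 203, 175, 133, 102, 79, 75, 72, 71, 73, 75, 76, 75, 74, 76, 77, 77, 77, 77, 77, 77, 77, 76, 75, 77, 78, 80, 77]
plate bright 6 152
```

```bash
python3 - <<'E'
from m import *
c=cam("wrist"); a=np.load("v5wrist.npy",allow_pickle=True).item(); b=np.load("w7.npy",allow_pickle=True).item()
for k in(c,):
  for y in np.arange(-.06,.061,.015):
    xs=np.arange(-.102,.03,.006); q=proj(k,[[*bp(x,y),.056] for x in xs]).astype(np.float32)
    print(round(y,3),cv2.remap(k["img"][...,0].copy(),q[None,:,0],q[None,:,1],cv2.INTER_LINEAR)[0].tolist())
for y in(-.02,0.,.03):
    q=proj(a,[[*bp(x,y),.056] for x in xs]).astype(np.float32); print("v5",cv2.remap(a["img"][...,0].copy(),q[None,:,0],q[None,:,1],cv2.INTER_LINEAR)[0].tolist())
s=cam("scene"); o=np.load("scene.npy",allow_pickle=True).item(); t=cam("top"); ot=np.load("top.npy",allow_pickle=True).item()
for n,k,l,P in(("dish",t,ot,[.492,-.297,.01]),("dish",s,o,[.492,-.297,.01]),("forceps",s,o,[.41,.16,.005]),("forceps",t,ot,[.41,.16,.005])):
    u,v=proj(k,P)[0].astype(int); d=cv2.absdiff(k["img"][v-20:v+20,u-20:u+20],l["img"][v-20:v+20,u-20:u+20]).max(2); print(n,(d>50).sum())
E
```

```text
-0.06 [53, 86, 183, 135, 134, 90, 90, 87, 90, 91, 91, 90, 90, 88, 90, 92, 87, 89, 89, 91, 97, 140]
-0.045 [52, 85, 184, 138, 127, 89, 89, 89, 91, 91, 91, 91, 89, 90, 89, 91, 94, 91, 91, 92, 131, 137]
-0.03 [56, 83, 184, 137, 133, 87, 91, 90, 89, 87, 86, 92, 88, 92, 90, 88, 88, 92, 89, 91, 136, 140]
-0.015 [52, 78, 185, 135, 127, 88, 87, 89, 88, 89, 89, 90, 88, 92, 90, 91, 93, 87, 89, 97, 140, 141]
0.0 [61, 87, 163, 139, 114, 92, 90, 91, 88, 90, 89, 91, 90, 91, 90, 88, 89, 90, 91, 132, 135, 138]
0.015 [50, 88, 175, 138, 111, 92, 91, 92, 89, 88, 91, 91, 88, 89, 92, 89, 90, 88, 102, 142, 142, 141]
0.03 [53, 83, 178, 139, 96, 94, 91, 88, 90, 90, 88, 89, 88, 91, 91, 90, 88, 91, 102, 138, 138, 141]
0.045 [53, 86, 176, 140, 95, 91, 91, 91, 91, 88, 90, 89, 91, 92, 92, 89, 92, 87, 126, 145, 143, 146]
0.06 [53, 85, 181, 140, 94, 95, 92, 92, 90, 91, 91, 91, 89, 91, 92, 93, 94, 91, 137, 144, 144, 144]
v5 [237, 239, 235, 90, 91, 93, 105, 116, 95, 92, 94, 95, 93, 112, 242, 242, 103, 84, 59, 58, 60, 187]
v5 [236, 236, 237, 91, 93, 93, 91, 90, 95, 93, 94, 94, 96, 91, 94, 95, 92, 97, 59, 58, 59, 59]
v5 [236, 236, 235, 91, 91, 88, 91, 241, 240, 213, 128, 94, 91, 238, 242, 242, 93, 93, 74, 61, 69, 174]
dish 10
dish 0
forceps 0
forceps 0
```

```bash
python3 -c "
from station import bot
print(bot.hand_in())"
```

```text
the job is handed in; nothing more can be done
None
```

I handed the job in at about 26 s: the plate is clear, all six pieces are in the drawer, which is pushed home against its stop, and the scraper is back in its rest; image checks showed the dish and forceps unmoved, and the marker, not checked that way, lay well clear of every move.

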